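# Set the air oiler to bleed

### The job

Bleed the compressed-air oiler: first slide the valve grip along its track until it stands level with the steel set pointer beside the track (leave the pointer where it is set). Then put the loose bayonet cap down into the filler neck and twist it clockwise to the long vent line, halfway between the slot and the lock mark, without driving it on to the lock click. The cap is sprung to turn back, so finish with the gripper still holding it at the vent line; leave the other things on the table alone.

Things in the scene. Friction and masses are not known exactly. Their poses are not given: they have to be found in the camera images.
- oiler: Fixed air oiler: grey base plate 90 x 290 x 12 mm, square aluminium pot with a round filler neck at its +y end, aluminium valve track along its y axis at the -y end. Origin: centre of the plate's underside, on the table; z up, y along the plate. May stand turned about z by up to 0.25 rad. The parts named below move with it
- neck (a point): Centre of the filler neck's mouth, on the rim's top face, 80 mm above the table, at (0, 85, 80) mm in the oiler's frame; axes as the oiler's. Rim 86 mm across, opening 41 mm across with two lug slots 13 mm wide along the oiler's +x and -x, reaching 30 mm from the axis. The cap enters with its bar along the oiler's x, either way round
- lug_floor (a point): Point on the neck's axis on the floor 18 mm below the rim (62 mm above the table), where the underside of a seated cap rests; its flange is then 2 mm above the rim. The slotted ledge is 8 mm thick with a channel 10 mm high below it, in which the lugs turn clockwise only
- vent_line (a point): Vent mark on the rim: a long thin black radial line 0.75 rad clockwise (seen from above) of the +x slot, 39 mm from the neck's axis; the same on the oppopoint side. A dot marks each slot, a thick square the lock, 1.5 rad clockwise of the slot. The cap is at vent when its bar points along the two vent lines
- cap: Loose bayonet cap, 0.12 kg, upright on the table in front of the oiler. Origin: centre of the underside, z up. Steel plug 37 mm across, 20 mm high, foot chamfered 2 mm; two lugs at the foot along +x and -x, 9 mm wide, 7 mm high, 56 mm over both; black flange 66 mm across at z = 20 to 26 mm; black bar grip 54 mm along x, 14 mm along y, up to z = 62 mm. Half a turn makes no difference
- cap_bar (a point): Point on the cap's axis 50 mm above its underside, where the bar is gripped (the fingertips must stay above the flange, z = 26 mm)
- valve_grip (a joint): Position of the valve grip along its track, m, 0 to 0.11, growing toward the oiler's +y; 2 N of friction, it stays where it is left
- grip_top (a point): Centre of the top of the valve grip: a black upright tab 30 mm along the oiler's x, 12 mm along its y, 34 mm high, its top 78.5 mm above the table, standing on a steel slide 40 x 20 mm whose top is 44.5 mm above the table; axes as the oiler's. A thin steel line round its middle is its index
- pointer_tip (a point): Tip of the steel set pointer, a small clamped block on the far (+x) side of the track. Tip 20 mm from the track's middle line, 39 mm above the table; block 38 mm high above the table, out to 47 mm from the middle line; axes as the oiler's. The grip is set when it has the same y as this tip in the oiler's frame
- set_pointer (a joint): Position of the pointer on the same scale as valve_grip (equal values = level with each other), m, differs each time. Clamped with 20 N of friction; it must stay
- vent_ring (a joint): Hidden spring ring in the channel that the lugs push round, rad, 0 at rest, growing clockwise. Moves once the cap has turned about 0.08 rad: reads about 0.67 with the cap at vent, 1.42 at lock. Its spring (0.02 N m plus 0.06 per rad) turns the cap back when let go. Two sprung balls resist the lugs from about 0.9 rad of cap turn and snap in behind them at the lock
- wax_tin: Bystander: round tin with a cream lid, 68 mm across, 31 mm high, left of the cap
- string_spool: Bystander: spool 56 mm across, 50 mm high, left of the oiler
- pliers: Bystander: pliers 170 mm long, lying at the right of the oiler
- tape_measure: Bystander: tape measure 111 mm long, 68 mm high, behind the oiler
- adjustable_wrench: Bystander: adjustable wrench 188 mm long, lying behind the oiler

How it is judged:
By the outcome, as a careful person would: the job done as asked, in the order asked, and still so for the second after the job is handed in, while the arm keeps its last pose, push and grip.
It also fails if it takes over 51 s, if anything falls off the work surface, if the arm or the gripper's body presses on something with over 40 N, if the wrist force passes 120 N, or if a joint passes its speed limit or range.

### The arm

A 6-joint arm with a two-finger parallel gripper is mounted at the origin on a cart in front of the work surface, level with it; the furniture and walls round the work are solid. World frame = base frame: x ahead of the robot, y to its left, z up, the work surface at z = 0. Lengths are in m, angles in rad, forces in N, time in s.
With the tool pointing down it reaches from about 0.3 to 0.85 m from the base axis. Payload 4.2 kg.
Tool frame: the origin (TCP) lies midway between the tips of the shut fingers; the grasp point (between the pads) lies 19 mm behind it (r.grip_depth is the distance from the TCP to the grasp point, in m); z points along the fingers, y is the line along which they close (so a half turn about z gives the same grasp; the last joint's range is limited). The gripper opens to 91 mm and grips with 3 to 60 N. Pads are 32 mm wide; open, the fingers measure 118 mm over their backs; the gripper's body (76 mm by 178 mm) begins 60 mm behind the grasp point.
Start: joints at [1.236, 0.32, 1.565, -0, 1.257, -0.02], TCP at [0.178, 0.547, 0.214] pointing down, gripper open.
Joint ranges: [-3.11, 3.11], [-0.84, 2.01], [0.21, 2.61], [-1.34, 4.49], [0.05, 2.63], [-2.56, 2.56]. Speed limits (rad/s): [2.57, 2.57, 3.14, 3.14, 3.14, 3.14].

### API

Orientations are given as a unit quaternion [w, x, y, z].
In Python, from workcell import r gives the robot as it stands.
- The arm moves only by the tool creep_tool, called after "Request:" by a JSON object that holds its "method" and its "body". Schema: {"type":"object","properties":{"steps":{"type":"array","items":{"type":"object","properties":{"trans":{"type":"array","items":{"type":"number"},"minItems":3,"maxItems":3},"rotvec":{"type":"array","items":{"type":"number"},"minItems":3,"maxItems":3}},"additionalProperties":false},"minItems":1,"maxItems":20},"jaw":{"type":"number"},"squeeze":{"type":"number"},"only":{"type":"string"},"quiet":{"type":"boolean"},"lines":{"type":"string"}},"required":["steps"],"additionalProperties":false}. steps is a list of rows, 1 to 20 of them, each an object with the fields trans (a list: dx, dy, dz in m), rotvec (a list: a rotation vector rx, ry, rz in rad); a field left out counts as zero; each row is the pose to reach, as a shift and turn from the pose commanded when the call began, along the tool's axes at that moment; what a row does not reach only later rows make up. A row lasts 1/8 s, in which the tool goes at most 0.0625 m and 0.188 rad, less where a joint would pass 70% of its speed; a pose out of reach is approached as far as the arm can. jaw is the finger opening in m, set as the call begins (left out keeps the last). The fingers move at their own pace and stop on an object; squeeze is the grip in N (left out, the last holds). Time passes only in rows, so rows that do not move let the fingers close. The tool returns the time, the measured TCP pose, the force, the opening and the grip force at its end. only (a regular expression) keeps the lines of the reply that match it, lines (a string "A,B") keeps lines A to B, and quiet returns only ok. Input that does not fit is refused with a message, and nothing moves.
- r.get_state(): the state, without advancing time (a new reading comes with each control period).
- r.camera(name): name is "scene" or "top" or "wrist"; returns the picture (384x512x3 uint8, red, green, blue); there is no depth.
- r.get_calibration(name): a dict with "K" (3x3 intrinsics, pixels), "view" (4x4, takes a point from world to camera coordinates); the wrist camera has in their place "T_tool_cam" (4x4, takes a point from camera to tool coordinates, whose origin is the TCP and whose axes are the flange's). Camera axes: x right, y down, z forward; pixel columns grow to the right and rows downward; lengths in m; the calibration is good to about 2 mm. A picture is of the moment at which its call begins: read the wrist's pose just before it. get_calibration takes no time and is no camera call.
- r.job_done(): hands the job in; it is judged then, once.
The state is a dict: "clock": time; "joint_positions": joint angles; "qd": joint speeds; "joint_efforts": joint torques, N m; "tool_pos": TCP position; "orientation": TCP orientation; "wrist_force": force on the tool from outside, world axes, zero at the start; "torque": the same for the moment, N m; "width": finger opening in m; "grip_force": force on a finger pad.
Only numpy, scipy, OpenCV 4.12 (cv2) and the standard library are available. Lean on these libraries where they do the work, as an engineer would, in place of code of your own. Each camera call takes 0.05 s, during which the arm holds its last target. There are 200 camera calls.

## Working session

There is one attempt and no reset: what is moved stays moved. The work goes in short steps, Python scripts to look and compute and a tool call to move; the robot and the scene stay as the last step left them, time stands still between calls to the robot, and variables do not carry over. Pictures are saved under pics/ and viewed, at most 12 in all, crops included, and the job is handed in when it is done.

```bash
ls; mkdir -p pics
```

Run:
```python
from workcell import r
import cv2,numpy as np
for n in("scene","top"):
    im=r.camera(n); cv2.imwrite(f"pics/{n}0.png",im[:,:,::-1])
    c=r.get_calibration(n); print(n,np.round(c["K"],1).tolist(),np.round(c["view"],4).tolist())
print(r.get_calibration("wrist")); print(r.get_state())
a=cv2.imread("pics/scene0.png");b=cv2.imread("pics/top0.png")
```

```text
pics
workcell.py
scene [[405.4, 0.0, 253.1], [0.0, 405.4, 198.7], [0.0, 0.0, 1.0]] [[0.7836, -0.621, 0.0202, -0.4571], [-0.4185, -0.5516, -0.7215, 0.325], [0.4592, 0.5569, -0.6921, 0.664], [0.0, 0.0, 0.0, 1.0]]
top [[381.5, 0.0, 254.8], [0.0, 381.5, 185.2], [0.0, 0.0, 1.0]] [[-0.1886, -0.982, -0.0074, 0.102], [-0.9527, 0.1848, -0.2411, 0.594], [0.2381, -0.0385, -0.9705, 0.7918], [0.0, 0.0, 0.0, 1.0]]
{'K': array([[287.10998907,   0.        , 259.8934836 ],
       [  0.        , 287.10998907, 186.30599557],
       [  0.        ,   0.        ,   1.        ]]), 'T_tool_cam': array([[-6.70045745e-05, -9.62707463e-01, -2.70544519e-01,
         7.61078981e-02],
       [ 9.99999938e-01, -1.58076776e-04,  3.14835880e-04,
        -4.04453400e-04],
       [-3.45861656e-04, -2.70544481e-01,  9.62707414e-01,
        -1.70779543e-01],
       [ 0.00000000e+00,  0.00000000e+00,  0.00000000e+00,
         1.00000000e+00]])}
{'clock': 0.1, 'joint_positions': array([ 1.23602443e+00,  3.20231977e-01,  1.56554255e+00, -1.13067050e-05,
        1.25741053e+00, -2.00037228e-02]), 'qd': array([-0.00150784, -0.00089603, -0.00506228, -0.00037701,  0.00215702,
       -0.00068248]), 'joint_efforts': array([ 9.16637946e-04, -4.13327980e+01, -2.32511526e+01,  7.30371452e-02,
        4.22028545e-02, -3.26318991e-05]), 'tool_pos': array([0.17787438, 0.54632196, 0.21320768]), 'orientation': array([-1.35204757e-04,  1.56733387e-01,  9.87640629e-01, -7.84656827e-04]), 'wrist_force': array([-0.07525665, -0.02568435, -0.47127988]), 'torque': array([-0.00310121, -0.0312549 ,  0.02754783]), 'grip_force': 0.0, 'width': 0.09149287290595437}
```

View pics/top0.png

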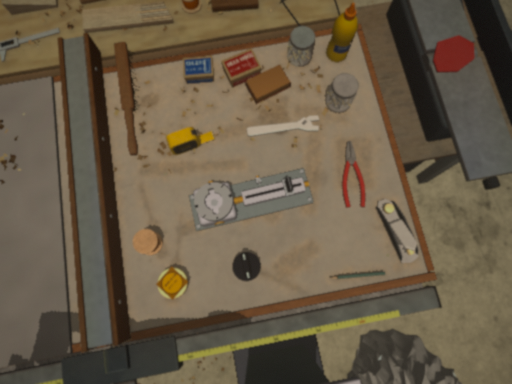

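View pics/scene0.png

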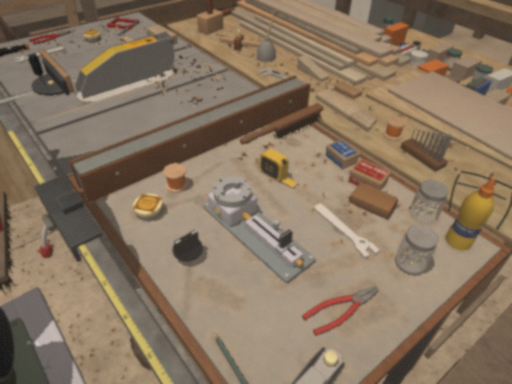

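The top view shows the neck at about (213,201), the valve track running to (308,185) and the cap at (246,265). The scene view shows the same parts: neck (233,190), grip (284,237), cap (187,247). I'll enlarge both.

Run:
```python
import cv2,numpy as np
b=cv2.imread("pics/top0.png");a=cv2.imread("pics/scene0.png")
A=cv2.resize(b[162:292,182:318],(0,0),fx=3,fy=3,interpolation=cv2.INTER_CUBIC)   # 408x390
B=cv2.resize(a[172:282,200:330],(0,0),fx=3,fy=3,interpolation=cv2.INTER_CUBIC) # 390x330
B=cv2.copyMakeBorder(B,0,60,0,0,cv2.BORDER_CONSTANT)
cv2.imwrite("pics/mos.png",np.hstack([A,B])); print(np.hstack([A,B]).shape)
```

```text
(390, 798, 3)
```

View pics/mos.png

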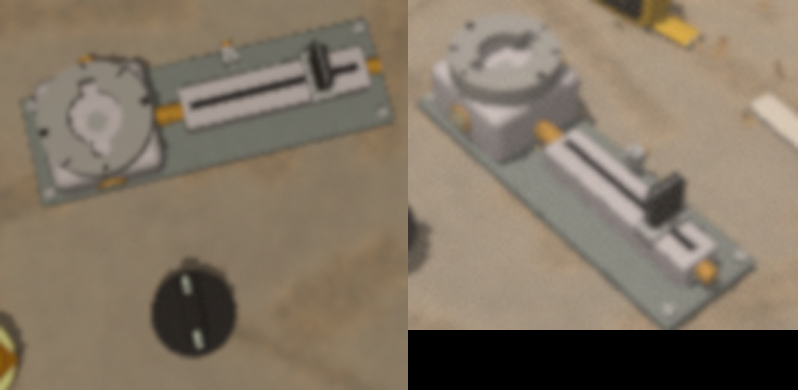

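In the mosaic the plate corners are at (22,101), (367,19), (394,122) and (45,206), and the rim centre is near (95,117). The pointer is at (231,55) and the grip top at (318,60). The cap centre is (194,312), with bar marks at (186,284) and (198,340).

Create h.py:
```python
from workcell import r
import numpy as np, cv2
from scipy.spatial.transform import Rotation as R
def cam(n,st=None):
    c=r.get_calibration(n)
    if n!="wrist": return c["K"],np.array(c["view"])
    st=st or r.get_state(); T=np.eye(4); q=st["orientation"]
    T[:3,:3]=R.from_quat([*q[1:],q[0]]).as_matrix(); T[:3,3]=st["tool_pos"]
    return c["K"],np.linalg.inv(T@c["T_tool_cam"])
def ray(KV,uv,z):
    K,V=KV; d=V[:3,:3].T@np.linalg.inv(K)@[*uv,1]; o=-V[:3,:3].T@V[:3,3]
    return o+d*(z-o[2])/d[2]
def proj(KV,P):
    K,V=KV; p=(np.atleast_2d(P)@V[:3,:3].T+V[:3,3])@K.T; return p[:,:2]/p[:,2:]
def tool(st,target):  # world target TCP -> tool-axes shift
    q=st["orientation"]; return R.from_quat([*q[1:],q[0]]).inv().apply(np.array(target)-st["tool_pos"])
def fr(o,th,P): # oiler frame (m) to world
    c,s=np.cos(th),np.sin(th); P=np.atleast_2d(P); return np.c_[o[0]+c*P[:,0]-s*P[:,1],o[1]+s*P[:,0]+c*P[:,1],P[:,2]]
```

Run:
```python
from h import *
kv=cam("top"); f=lambda x,y,z: ray(kv,(182+x/3-.33,162+y/3-.33),z)
C=np.array([f(*p,.012) for p in[(22,101),(367,19),(394,122),(45,206)]]); print(C.round(4))
o=C.mean(0); d=(C[0]+C[3]-C[1]-C[2])/2; th=np.arctan2(d[1],d[0])-np.pi/2
print("o",o,"th",th,"len",np.hypot(*d[:2]))
loc=lambda P:fr((0,0),-th,[[P[0]-o[0],P[1]-o[1],P[2]]])[0]
print("neck",loc(f(95,117,.08)),"ptr",loc(f(231,58,.039)),"grip",loc(f(318,60,.0785)), "neckW",fr(o,th,[[0,.085,.08]]))
a,b=f(186,284,.062),f(198,340,.062); print("cap",f(194,312,.026),(a+b)/2,np.arctan2(*(a-b)[1::-1]))
```

```text
[[ 0.623   0.1462  0.012 ]
 [ 0.6373 -0.1417  0.012 ]
 [ 0.5492 -0.1441  0.012 ]
 [ 0.5357  0.1409  0.012 ]]
o [5.86304173e-01 3.25552521e-04 1.20000000e-02] th 0.04848066107467064 len 0.2868284854753821
neck [0.00138176 0.08496465 0.08      ] ptr [ 0.03165671 -0.02656088  0.039     ] grip [ 0.00463169 -0.08719944  0.0785    ] neckW [[0.58218493 0.08522568 0.08      ]]
cap [0.43247701 0.04022574 0.026     ] [0.43141645 0.04087073 0.062     ] 0.03124773954809497
```

Request:
{"method": "creep_tool", "body": {"steps": [{"trans":[-0.14, -0.1, 0], "rotvec":[0, 0, -0.1]}, {"trans":[-0.28, -0.2, 0], "rotvec":[0, 0, -0.2]}, {"trans":[-0.42, -0.3, 0], "rotvec":[0, 0, -0.3]}, {"trans":[-0.566, -0.416, 0], "rotvec":[0, 0, -0.363]}, {"trans":[-0.566, -0.416, 0], "rotvec":[0, 0, -0.363]}, {"trans":[-0.566, -0.416, 0], "rotvec":[0, 0, -0.363]}, {"trans":[-0.566, -0.416, 0], "rotvec":[0, 0, -0.363]}, {"trans":[-0.566, -0.416, 0], "rotvec":[0, 0, -0.363]}, {"trans":[-0.566, -0.416, 0], "rotvec":[0, 0, -0.363]}, {"trans":[-0.566, -0.416, 0], "rotvec":[0, 0, -0.363]}, {"trans":[-0.566, -0.416, 0], "rotvec":[0, 0, -0.363]}, {"trans":[-0.566, -0.416, 0], "rotvec":[0, 0, -0.363]}, {"trans":[-0.566, -0.416, 0], "rotvec":[0, 0, -0.363]}, {"trans":[-0.566, -0.416, 0], "rotvec":[0, 0, -0.363]}, {"trans":[-0.566, -0.416, 0], "rotvec":[0, 0, -0.363]}], "jaw": 0.05}}

```text
clock: 1.98
tool_pos: [0.5867, -0.0226, 0.2142]
orientation: [-0.0, -0.025, 1.0, 0.0]
wrist_force: [1.0, -0.3, 0.8]
width: 0.0501
grip_force: 0.0
```

Run:
```python
from h import *
st=r.get_state(); im=r.camera("wrist"); cv2.imwrite("pics/w1.png",im[:,:,::-1])
kv=cam("wrist",st); np.savez("w1.npz",K=kv[0],V=kv[1])
cv2.imwrite("pics/w1b.png",cv2.resize(im[:,:,::-1],(800,600),interpolation=cv2.INTER_CUBIC)); print(st["tool_pos"],st["orientation"])
```

```text
[ 0.58667366 -0.02258638  0.21421129] [-4.01299381e-05 -2.50543792e-02  9.99686071e-01  1.91877893e-04]
```

View pics/w1b.png

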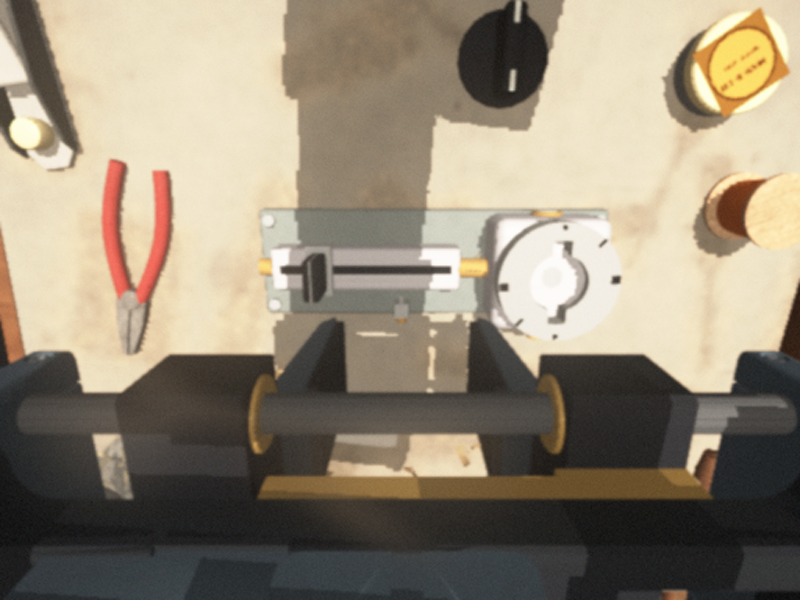

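The wrist view shows the whole oiler: the grip is at (315,277), the pointer tip near (401,302), the neck centre near (557,280) and the cap at (503,58). I'll enlarge it for sub-pixel reading.

Run:
```python
import cv2,numpy as np
a=cv2.imread("pics/w1.png")
A=cv2.resize(a[125:220,160:293],(798,570),interpolation=cv2.INTER_CUBIC) #6x
cv2.imwrite("pics/w1c.png",A)
```

```text
(no output)
```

View pics/w1c.png

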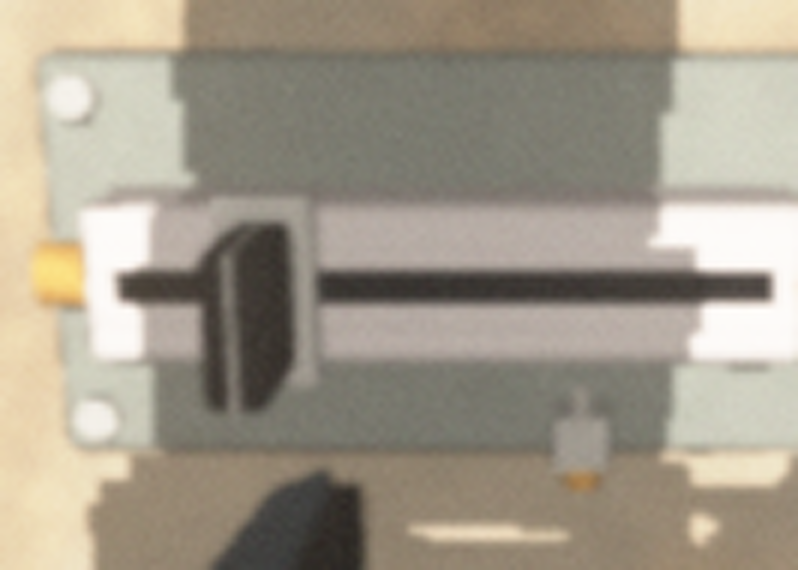

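The crop shows the index line on the tab's top running from (226,250) to (235,408). The slide's +y edge goes from (307,200) to (315,382), and the pointer tip is at (580,390).

Run:
```python
from h import *
d=np.load("w1.npz"); kv=(d["K"],d["V"])
n=lambda x,y:(160+(x+.5)/6-.5,125+(y+.5)/6-.5); w=lambda x,y:((x+.5)*.64-.5,(y+.5)*.64-.5)
c=[ray(kv,n(40,52),.012),ray(kv,n(72,450),.012),ray(kv,w(608,210),.012)]
print("corners",np.round(c,4)); 
t=c[2]-c[0]; th=np.arctan2(-t[0],t[1]); print("th from edge",th)
m=ray(kv,n(115,287),.037),ray(kv,n(770,287),.037); t=m[1]-m[0]; print("slot",np.round(m,4),"th",np.arctan2(-t[0],t[1]))
# rim marks z=.08 : lock squares and dots in w1b
L=[ray(kv,w(*p),.08) for p in[(503,287),(616,280),(566,228),(555,337)]]; print("rim marks",np.round(L,4),(L[0]+L[1])/2,(L[2]+L[3])/2)
for th in (.03,.05):
  loc=lambda P:fr((0,0),-th,[[P[0]-.586,P[1],P[2]]])[0].round(4)
  print(th,"ptr",loc(ray(kv,n(580,390),.039)),"idx",loc(ray(kv,n(226,250),.0785)),loc(ray(kv,n(235,408),.0785)),"slide+y edge",loc(ray(kv,n(307,200),.0445)),loc(ray(kv,n(315,382),.0445)))
cx=ray(kv,w(503,58),.026);a,b=ray(kv,w(518,12),.062),ray(kv,w(512,80),.062);print("cap",cx,a,b,np.arctan2(*(a-b)[1::-1]))
```

```text
corners [[ 0.5506 -0.145   0.012 ]
 [ 0.6401 -0.1411  0.012 ]
 [ 0.5376  0.1406  0.012 ]]
th from edge 0.04569866930642656
slot [[ 0.5953 -0.1234  0.037 ]
 [ 0.5886  0.012   0.037 ]] th 0.04993306279903325
rim marks [[0.5895 0.0454 0.08  ]
 [0.5805 0.124  0.08  ]
 [0.5461 0.0836 0.08  ]
 [0.6252 0.0872 0.08  ]] [0.58503674 0.08466647 0.08      ] [0.58561322 0.08540895 0.08      ]
0.03 ptr [ 0.0254 -0.027   0.039 ] idx [-0.0114 -0.0913  0.0785] [ 0.0185 -0.0908  0.0785] slide+y edge [-0.0147 -0.0821  0.0445] [ 0.0231 -0.0815  0.0445]
0.05 ptr [ 0.0248 -0.0275  0.039 ] idx [-0.0132 -0.0911  0.0785] [ 0.0167 -0.0912  0.0785] slide+y edge [-0.0164 -0.0818  0.0445] [ 0.0215 -0.0819  0.0445]
cap [0.43219739 0.03952929 0.026     ] [0.41314978 0.03953257 0.062     ] [0.45286962 0.04023059 0.062     ] -3.1240208827873834
```

Request:
{"method": "creep_tool", "body": {"steps": [{"trans":[-0.003, -0.04, 0.03]}, {"trans":[-0.003, -0.069, 0.08]}, {"trans":[-0.003, -0.069, 0.13]}, {"trans":[-0.003, -0.069, 0.162]}, {"trans":[-0.003, -0.069, 0.162]}, {"trans":[-0.003, -0.069, 0.162]}, {"trans":[-0.003, -0.069, 0.162]}, {"trans":[-0.003, -0.069, 0.162]}]}}

```text
clock: 3.02
tool_pos: [0.5945, -0.0928, 0.0533]
orientation: [0.001, -0.024, 1.0, -0.0]
wrist_force: [0.6, -0.0, 0.1]
width: 0.0502
grip_force: 0.0
```

Request:
{"method": "creep_tool", "body": {"steps": [{}, {}, {}, {}, {}, {}], "jaw": 0.005, "squeeze": 12}}

```text
clock: 3.78
tool_pos: [0.5937, -0.0925, 0.0519]
orientation: [-0.0, -0.024, 1.0, 0.0]
wrist_force: [0.3, 1.9, 0.8]
width: 0.0118
grip_force: 12.0
```

Request:
{"method": "creep_tool", "body": {"steps": [{"trans":[0, 0.015, 0]}, {"trans":[0, 0.03, 0]}, {"trans":[0, 0.045, 0]}, {"trans":[0, 0.056, 0]}, {"trans":[0, 0.062, 0]}, {"trans":[0, 0.064, 0]}, {"trans":[0, 0.064, 0]}, {"trans":[0, 0.064, 0]}, {"trans":[0, 0.064, 0]}]}}

```text
clock: 4.9
tool_pos: [0.5906, -0.0286, 0.0519]
orientation: [-0.0, -0.024, 1.0, 0.0]
wrist_force: [-0.9, 1.8, -0.9]
width: 0.0122
grip_force: 12.0
```

Request:
{"method": "creep_tool", "body": {"steps": [{}, {}, {}, {}], "jaw": 0.05}}

```text
clock: 5.4
tool_pos: [0.5907, -0.029, 0.052]
orientation: [0.0, -0.024, 1.0, -0.0]
wrist_force: [-0.1, -0.4, -0.4]
width: 0.048
grip_force: 0.0
```

Request:
{"method": "creep_tool", "body": {"steps": [{"trans":[0, 0, -0.05]}, {"trans":[0, 0, -0.1]}, {"trans":[0, 0, -0.14]}, {"trans":[0, 0, -0.16]}, {"trans":[0, 0, -0.16]}, {"trans":[0, 0, -0.16]}]}}

```text
clock: 6.15
tool_pos: [0.5899, -0.0289, 0.2107]
orientation: [-0.001, -0.024, 1.0, 0.0]
wrist_force: [-0.9, 0.4, 0.1]
width: 0.0497
grip_force: 0.0
```

Run:
```python
from h import *
st=r.get_state(); im=r.camera("wrist"); cv2.imwrite("pics/w2.png",im[:,:,::-1])
kv=cam("wrist",st); np.savez("w2.npz",K=kv[0],V=kv[1])
cv2.imwrite("pics/w2c.png",cv2.resize(im[145:205,200:330,::-1],(780,360),interpolation=cv2.INTER_CUBIC)); print(st["tool_pos"])
```

```text
[ 0.58992633 -0.02887904  0.21065733]
```

View pics/w2c.png

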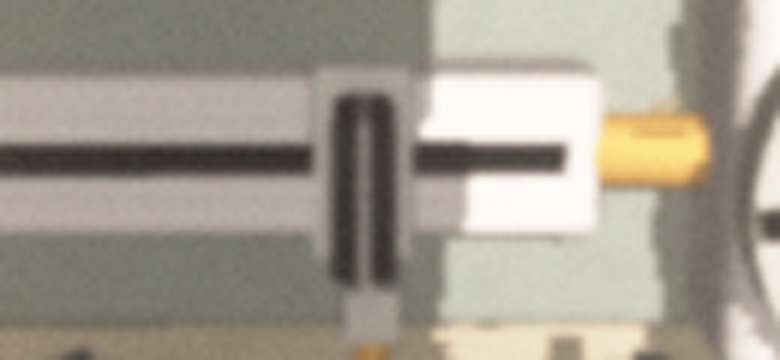

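The tab (index line at crop x≈364) and the pointer block (edges 346–397) are almost level. I'll work out the remainder.

Run:
```python
from h import *
d=np.load("w2.npz"); kv=(d["K"],d["V"]); n=lambda x,y:(200+(x+.5)/6-.5,145+(y+.5)/6-.5)
for th in(.046,.05):
  loc=lambda x,y,z:(lambda P:fr((0,0),-th,[[P[0]-.589,P[1],P[2]]])[0].round(4))(ray(kv,n(x,y),z))
  print("slide",loc(317,68,.0445),loc(409,68,.0445),"idx",loc(363,100,.0785),loc(365,285,.0785),"ptr",loc(346,315,.038),loc(397,315,.038),loc(373,350,.03))
a=cv2.imread("pics/w2.png").astype(float).mean(2)
for y in(157,160,163,170,175,180,185,189,193,195,197,199): print(y,a[y,248:272].astype(int).tolist())
```

```text
slide [-0.0196 -0.0381  0.0445] [-0.0197 -0.02    0.0445] idx [-0.0196 -0.0291  0.0785] [ 0.0148 -0.0286  0.0785] ptr [ 0.0336 -0.0325  0.038 ] [ 0.0335 -0.0218  0.038 ] [ 0.044  -0.0267  0.03  ]
slide [-0.0198 -0.038   0.0445] [-0.0198 -0.0199  0.0445] idx [-0.0197 -0.029   0.0785] [ 0.0147 -0.0287  0.0785] ptr [ 0.0334 -0.0326  0.038 ] [ 0.0334 -0.0219  0.038 ] [ 0.0439 -0.0269  0.03  ]
157 [136, 137, 135, 130, 141, 155, 163, 158, 159, 156, 155, 157, 155, 155, 154, 157, 157, 158, 159, 155, 142, 139, 139, 152]
160 [173, 175, 174, 163, 156, 162, 158, 152, 139, 125, 114, 116, 121, 119, 114, 117, 134, 146, 156, 154, 154, 164, 177, 198]
163 [173, 173, 168, 160, 153, 157, 150, 114, 70, 50, 60, 72, 79, 72, 60, 58, 63, 92, 134, 156, 156, 164, 179, 202]
170 [55, 55, 54, 68, 119, 146, 135, 97, 64, 55, 65, 92, 118, 103, 70, 58, 62, 85, 124, 144, 115, 83, 63, 62]
175 [164, 164, 164, 163, 160, 157, 132, 96, 65, 56, 63, 91, 115, 104, 70, 59, 59, 83, 125, 146, 149, 158, 166, 168]
180 [172, 175, 171, 170, 167, 154, 132, 93, 61, 52, 59, 85, 115, 100, 67, 57, 58, 79, 126, 146, 150, 162, 174, 176]
185 [115, 114, 118, 123, 143, 147, 132, 94, 60, 54, 58, 90, 118, 104, 69, 57, 56, 82, 127, 144, 133, 125, 122, 122]
189 [114, 116, 117, 118, 116, 119, 104, 77, 63, 55, 63, 88, 119, 100, 68, 55, 54, 71, 98, 112, 119, 123, 120, 118]
193 [116, 113, 114, 114, 121, 120, 120, 114, 108, 109, 117, 120, 131, 139, 128, 124, 119, 120, 117, 115, 117, 120, 122, 121]
195 [112, 117, 118, 117, 116, 117, 119, 117, 114, 131, 146, 150, 152, 151, 149, 152, 153, 152, 130, 120, 116, 116, 120, 119]
197 [113, 117, 114, 112, 111, 116, 114, 112, 112, 128, 147, 154, 152, 152, 153, 152, 154, 151, 131, 115, 113, 117, 117, 118]
199 [120, 118, 121, 121, 122, 121, 123, 121, 121, 131, 146, 153, 152, 152, 153, 154, 153, 150, 136, 125, 122, 122, 126, 129]
```

Request:
{"method": "creep_tool", "body": {"steps": [{"trans":[0, 0, 0.05]}, {"trans":[0, 0, 0.1]}, {"trans":[0, 0, 0.14]}, {"trans":[0, 0, 0.16]}, {"trans":[0, 0, 0.16]}, {"trans":[0, 0, 0.16]}, {"trans":[0, 0, 0.16]}]}}

```text
clock: 7.08
tool_pos: [0.5914, -0.0289, 0.053]
orientation: [0.001, -0.024, 1.0, -0.0]
wrist_force: [0.4, -0.2, -0.2]
width: 0.05
grip_force: 0.0
```

Request:
{"method": "creep_tool", "body": {"steps": [{}, {}, {}, {}, {}, {}], "jaw": 0.005, "squeeze": 12}}

```text
clock: 7.82
tool_pos: [0.5907, -0.0288, 0.052]
orientation: [-0.0, -0.024, 1.0, 0.0]
wrist_force: [-0.8, 1.3, 1.1]
width: 0.0119
grip_force: 12.0
```

Request:
{"method": "creep_tool", "body": {"steps": [{"trans":[0, 0.0008, 0]}, {"trans":[0, 0.0016, 0]}, {"trans":[0, 0.0016, 0]}, {"trans":[0, 0.0016, 0]}]}}

```text
clock: 8.32
tool_pos: [0.5906, -0.0274, 0.052]
orientation: [0.0, -0.024, 1.0, -0.0]
wrist_force: [-0.8, -2.6, 1.3]
width: 0.0121
grip_force: 12.0
```

Request:
{"method": "creep_tool", "body": {"steps": [{}, {}, {}, {}], "jaw": 0.05}}

```text
clock: 8.82
tool_pos: [0.5906, -0.0272, 0.0519]
orientation: [-0.0, -0.024, 1.0, 0.0]
wrist_force: [-0.2, 0.2, 0.5]
width: 0.0483
grip_force: 0.0
```

Request:
{"method": "creep_tool", "body": {"steps": [{"trans":[0, 0, -0.05]}, {"trans":[0, 0, -0.1]}, {"trans":[0, 0, -0.14]}, {"trans":[0, 0, -0.16]}, {"trans":[0, 0, -0.16]}, {"trans":[0, 0, -0.16]}, {"trans":[0, 0, -0.16]}]}}

```text
clock: 9.7
tool_pos: [0.5899, -0.0272, 0.2103]
orientation: [-0.001, -0.024, 1.0, 0.0]
wrist_force: [-0.0, -0.0, -0.7]
width: 0.0501
grip_force: 0.0
```

Run:
```python
from h import *
st=r.get_state(); im=r.camera("wrist"); cv2.imwrite("pics/w3.png",im[:,:,::-1])
kv=cam("wrist",st); np.savez("w3.npz",K=kv[0],V=kv[1]); print(st["tool_pos"],st["orientation"])
a=im.astype(float).mean(2)
for y in(170,180,185,189,192,193,194,195,197,199): print(y,a[y,248:272].astype(int).tolist())
```

```text
[ 0.58985661 -0.02724726  0.21034955] [-1.45788920e-03 -2.40975757e-02  9.99708531e-01  1.85406097e-04]
170 [56, 57, 59, 87, 131, 143, 119, 75, 59, 57, 77, 111, 113, 82, 60, 59, 68, 106, 138, 145, 114, 75, 63, 64]
180 [172, 173, 167, 161, 155, 147, 119, 76, 53, 56, 73, 109, 111, 82, 59, 56, 68, 107, 134, 155, 165, 173, 178, 178]
185 [117, 121, 118, 122, 137, 142, 119, 73, 53, 55, 74, 113, 112, 86, 58, 56, 71, 103, 136, 145, 134, 124, 123, 123]
189 [118, 115, 118, 117, 118, 117, 94, 64, 52, 55, 71, 108, 111, 81, 59, 54, 63, 90, 109, 117, 122, 122, 120, 122]
192 [115, 116, 115, 117, 119, 120, 111, 102, 87, 84, 95, 123, 128, 108, 90, 86, 102, 110, 116, 120, 119, 117, 120, 123]
193 [118, 115, 116, 119, 116, 119, 119, 112, 113, 117, 125, 135, 143, 132, 121, 121, 122, 119, 120, 118, 117, 121, 119, 125]
194 [116, 115, 116, 118, 118, 122, 118, 122, 135, 143, 146, 144, 148, 147, 145, 150, 147, 139, 123, 120, 117, 116, 118, 130]
195 [117, 117, 114, 117, 119, 120, 119, 123, 138, 150, 152, 148, 151, 150, 150, 157, 153, 141, 125, 117, 119, 118, 119, 131]
197 [115, 118, 116, 116, 115, 117, 115, 119, 137, 150, 153, 152, 155, 153, 154, 155, 153, 138, 120, 115, 116, 116, 117, 131]
199 [117, 118, 116, 117, 123, 117, 116, 121, 135, 149, 150, 150, 154, 152, 154, 153, 149, 138, 119, 117, 115, 114, 122, 143]
```

Request:
{"method": "creep_tool", "body": {"steps": [{"trans":[-0.02, 0, 0.04]}, {"trans":[-0.04, 0, 0.08]}, {"trans":[-0.045, 0, 0.11]}, {"trans":[-0.045, 0, 0.11]}, {"trans":[-0.045, 0, 0.11]}, {"trans":[-0.045, 0, 0.11]}, {"trans":[-0.045, 0, 0.11]}]}}

```text
clock: 10.62
tool_pos: [0.636, -0.0252, 0.1034]
orientation: [0.001, -0.024, 1.0, -0.0]
wrist_force: [0.4, -0.4, 0.2]
width: 0.0502
grip_force: 0.0
```

Run:
```python
from h import *
st=r.get_state(); im=r.camera("wrist"); cv2.imwrite("pics/w4.png",im[:,:,::-1])
kv=cam("wrist",st); np.savez("w4.npz",K=kv[0],V=kv[1]); print(st["tool_pos"],st["orientation"])
p=proj(kv,fr((.589,0),.048,[[0,-.029,.0785],[.0,-.029,.0445],[.02,-.0275,.039],[.04,-.0275,.038]])); print(p)
cv2.imwrite("pics/w4c.png",cv2.resize(im[100:260,160:360,::-1],(800,640)[:2],interpolation=cv2.INTER_CUBIC)[:600])
```

```text
[ 0.63597596 -0.02515509  0.10336397] [ 1.17568759e-03 -2.40811797e-02  9.99709314e-01 -4.06938002e-05]
[[258.14219666 151.86989556]
 [258.39305175 145.1619822 ]
 [260.25281411 168.23202244]
 [260.24112894 190.80765594]]
```

View pics/w4c.png

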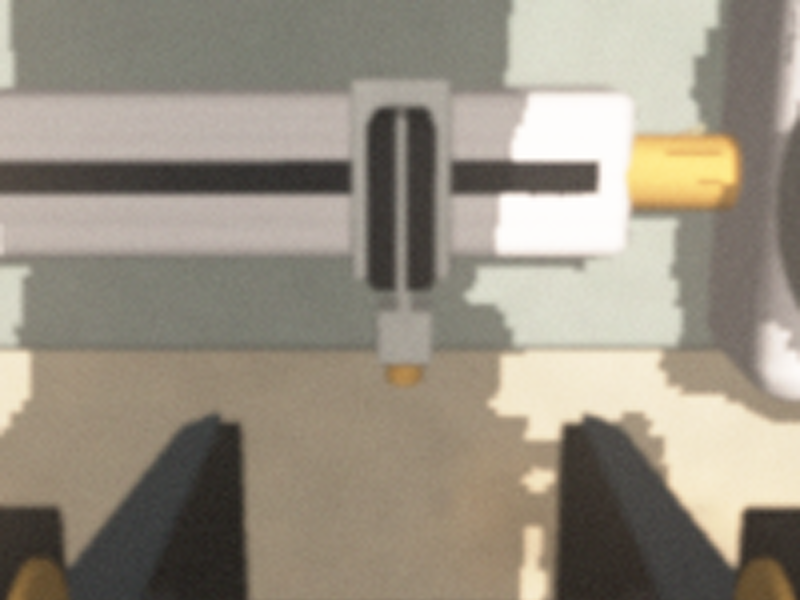

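The index line is at crop x≈402 and the pointer block's middle at ≈404, so they agree within about 0.5 mm and the valve is set. Next is the cap.

Request:
{"method": "creep_tool", "body": {"steps": [{"trans":[0, 0, -0.05]}, {"trans":[0.04, 0.015, -0.097]}, {"trans":[0.09, 0.035, -0.097]}, {"trans":[0.14, 0.055, -0.097]}, {"trans":[0.18, 0.07, -0.097]}, {"trans":[0.2026, 0.075, -0.097]}, {"trans":[0.2026, 0.075, -0.097]}, {"trans":[0.2026, 0.075, -0.097]}, {"trans":[0.2026, 0.075, -0.097]}]}}

```text
clock: 11.8
tool_pos: [0.4307, 0.0398, 0.199]
orientation: [0.0, -0.024, 1.0, 0.0]
wrist_force: [0.5, 0.3, 0.4]
width: 0.0499
grip_force: 0.0
```

Run:
```python
from h import *
st=r.get_state(); im=r.camera("wrist"); cv2.imwrite("pics/w5.png",im[:,:,::-1])
kv=cam("wrist",st); np.savez("w5.npz",K=kv[0],V=kv[1]); print(st["tool_pos"],st["orientation"])
print(proj(kv,[[.4325,.04,.026],[.4325,.04,.062],[.585,.085,.08]]))
cv2.imwrite("pics/w5c.png",cv2.resize(im[90:290,170:370,::-1],(600,600),interpolation=cv2.INTER_CUBIC))
```

```text
[0.43072758 0.03983347 0.1989642 ] [ 3.12360230e-04 -2.38983927e-02  9.99714344e-01  1.11403646e-05]
[[260.28210407 171.62185124]
 [260.32856991 178.85212582]
 [291.93083761 308.32981347]]
```

View pics/w5c.png

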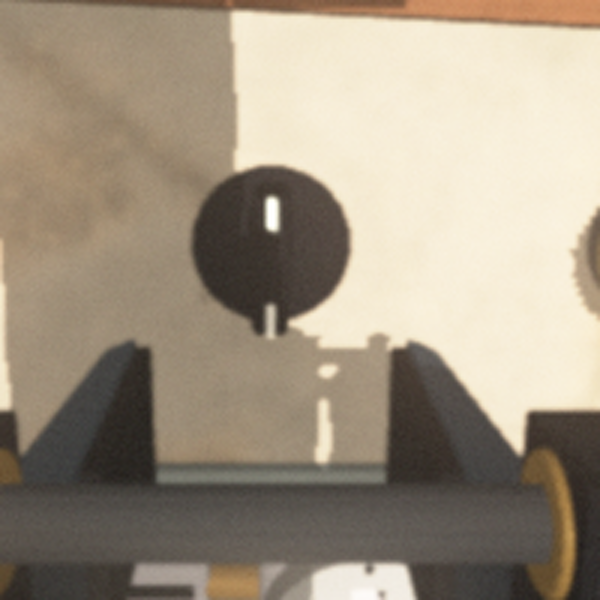

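The cap bar's marks are centred at (271,267) in the crop and nearly parallel to the image vertical, so the cap axis is at about (0.432, 0.040). Grasping now.

Request:
{"method": "creep_tool", "body": {"steps": [{"trans":[-0.0013, 0, 0.05]}, {"trans":[-0.0013, 0, 0.1]}, {"trans":[-0.0013, 0, 0.14]}, {"trans":[-0.0013, 0, 0.16]}, {"trans":[-0.0013, 0, 0.167]}, {"trans":[-0.0013, 0, 0.167]}, {"trans":[-0.0013, 0, 0.167]}, {"trans":[-0.0013, 0, 0.167]}]}}

```text
clock: 12.85
tool_pos: [0.4315, 0.0401, 0.0327]
orientation: [0.001, -0.024, 1.0, 0.0]
wrist_force: [-0.1, -0.1, -0.1]
width: 0.05
grip_force: 0.0
```

Request:
{"method": "creep_tool", "body": {"steps": [{}, {}, {}, {}, {}, {}], "jaw": 0.008, "squeeze": 40}}

```text
clock: 13.6
tool_pos: [0.4309, 0.0401, 0.032]
orientation: [0.0, -0.024, 1.0, 0.0]
wrist_force: [0.3, 0.3, 1.1]
width: 0.0138
grip_force: 40.0
```

Run:
```python
from h import *
for nm in("w1","w2","w3"):
    d=np.load(nm+".npz"); kv=(d["K"],d["V"]); g=cv2.imread(f"pics/{nm}.png").mean(2)
    c=proj(kv,[[.5853,.085,.08]])[0]
    # rectify rim plane: 0.5 mm per px, 100mm window (row=+x world, col=+y)
    s=.00025; N=400
    xs=.5853+(np.arange(N)-N/2)*s; ys=.085+(np.arange(N)-N/2)*s
    P=np.array([[x,y,.08] for x in xs for y in ys]); uv=proj(kv,P).astype(np.float32).reshape(N,N,2)
    rect=cv2.remap(g.astype(np.uint8),uv[...,0],uv[...,1],cv2.INTER_CUBIC); cv2.imwrite(f"pics/r_{nm}.png",rect)
a=np.hstack([cv2.imread("pics/r_w1.png"),cv2.imread("pics/r_w3.png")])
cv2.imwrite("pics/rect.png",a)
```

```text
(no output)
```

View pics/rect.png

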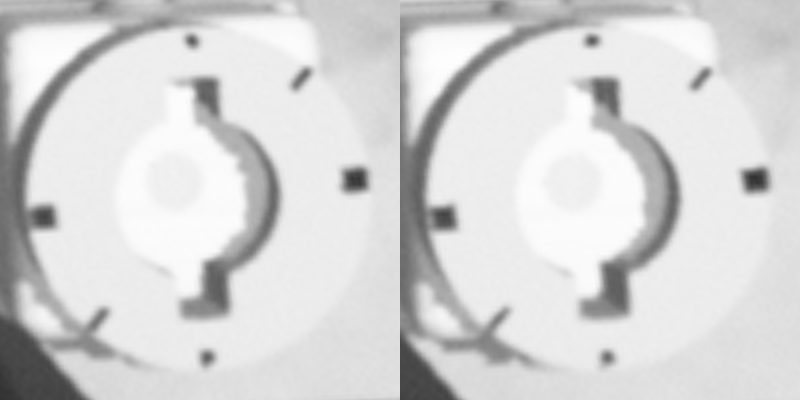

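The rectified rim views put the dots at (192,40)/(207,357) and the squares at (355,180)/(42,217). That gives a neck centre of about (0.5850, 0.0848) and a yaw of 0.0475. The vent lines sit 0.75 rad clockwise of the slots, as described.

Request:
{"method": "creep_tool", "body": {"steps": [{"trans":[0, 0, -0.02]}, {"trans":[0, 0, -0.06]}, {"trans":[0, 0, -0.11]}, {"trans":[-0.04, 0.01, -0.14]}, {"trans":[-0.08, 0.02, -0.14]}, {"trans":[-0.12, 0.03, -0.14]}, {"trans":[-0.145, 0.0373, -0.14]}, {"trans":[-0.1555, 0.0373, -0.14]}, {"trans":[-0.1555, 0.0373, -0.14]}, {"trans":[-0.1555, 0.0373, -0.14]}, {"trans":[-0.1555, 0.0373, -0.14]}, {"trans":[-0.1555, 0.0373, -0.14]}]}}

```text
clock: 15.1
tool_pos: [0.5839, 0.0847, 0.1723]
orientation: [0.0, -0.024, 1.0, 0.0]
wrist_force: [0.1, 0.4, -1.5]
width: 0.0141
grip_force: 40.0
```

Run:
```python
from h import *
st=r.get_state(); print(st["tool_pos"],tool(st,[.5845,.0848,.093]))
a=r.camera("wrist"); b=r.camera("top");c=r.camera("scene")
A=cv2.resize(a[90:290,170:370],(500,500)); B=cv2.resize(c[140:240,190:290],(300,300),interpolation=cv2.INTER_CUBIC)
B=cv2.copyMakeBorder(B,0,200,0,0,cv2.BORDER_CONSTANT); cv2.imwrite("pics/hover.png",np.hstack([A,B])[:,:,::-1])
```

```text
[0.58394873 0.08467475 0.17227407] [-5.35929429e-04  9.18176965e-05  7.92742223e-02]
```

View pics/hover.png

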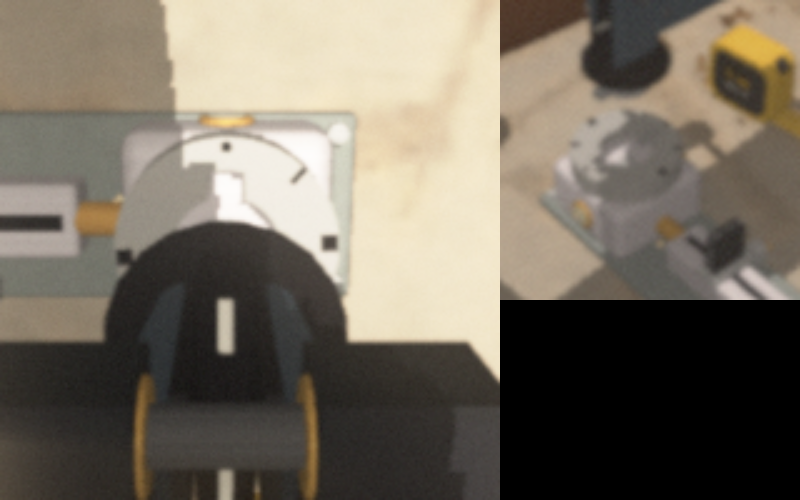

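The cap is held level over the neck, and its bar mark (x≈225) lines up with the slot dot (x≈226). Lowering it.

Request:
{"method": "creep_tool", "body": {"steps": [{"trans":[-0.0005, 0, 0.03]}, {"trans":[-0.0005, 0, 0.05]}, {"trans":[-0.0005, 0, 0.056]}, {"trans":[-0.0005, 0, 0.06]}, {"trans":[-0.0005, 0, 0.064]}, {"trans":[-0.0005, 0, 0.067]}, {"trans":[-0.0005, 0, 0.067]}]}}

```text
clock: 16.12
tool_pos: [0.5849, 0.0849, 0.105]
orientation: [0.0, -0.024, 1.0, 0.0]
wrist_force: [0.2, -0.1, -1.6]
width: 0.0135
grip_force: 40.0
```

Request:
{"method": "creep_tool", "body": {"steps": [{"trans":[0, 0, 0.003]}, {"trans":[0, 0, 0.006]}, {"trans":[0, 0, 0.009]}, {"trans":[0, 0, 0.011]}, {"trans":[0, 0, 0.0125]}, {"trans":[0, 0, 0.0125]}, {"trans":[0, 0, 0.0125]}]}}

```text
clock: 17.0
tool_pos: [0.5849, 0.0849, 0.094]
orientation: [0.0, -0.024, 1.0, 0.0]
wrist_force: [-3.2, 0.7, 6.5]
width: 0.0139
grip_force: 40.0
```

Request:
{"method": "creep_tool", "body": {"steps": [{"rotvec":[0, 0, 0.1]}, {"rotvec":[0, 0, 0.2]}, {"rotvec":[0, 0, 0.3]}, {"rotvec":[0, 0, 0.4]}, {"rotvec":[0, 0, 0.5]}, {"rotvec":[0, 0, 0.58]}, {"rotvec":[0, 0, 0.65]}, {"rotvec":[0, 0, 0.7]}, {"rotvec":[0, 0, 0.73]}, {"rotvec":[0, 0, 0.75]}, {"rotvec":[0, 0, 0.75]}, {"rotvec":[0, 0, 0.75]}]}}

```text
clock: 18.5
tool_pos: [0.5853, 0.0851, 0.094]
orientation: [0.001, 0.344, 0.939, 0.0]
wrist_force: [-2.9, -0.2, 6.4]
width: 0.0136
grip_force: 40.0
```

Run:
```python
from h import *
st=r.get_state(); q=st["orientation"]; m=R.from_quat([*q[1:],q[0]]).as_matrix(); print("yaw",np.arctan2(-m[0,1],m[1,1]),"tilt",m[:,2],st["torque"])
kv=cam("wrist",st)
a=r.camera("wrist"); cv2.imwrite("pics/v.png",a[:,:,::-1]); cv2.imwrite("pics/vc.png",cv2.resize(a[90:290,150:370],(660,600),interpolation=cv2.INTER_CUBIC)[:,:,::-1])
th=.0475; e=[]
for s in (1,-1):
  for ang in (-.75,): 
    for rad in(.033,.039): e.append([.585+s*rad*np.cos(th+ang),.0848+s*rad*np.sin(th+ang),.08])
print("vent lines",((proj(kv,e)-[150,90])*3).round())
```

```text
yaw -0.7016105107533473 tilt [ 1.51715865e-03  4.83192874e-04 -9.99998732e-01] [0.01479923 0.48451692 0.05704784]
vent lines [[329. 517.]
 [329. 539.]
 [329. 250.]
 [329. 223.]]
```

View pics/vc.png

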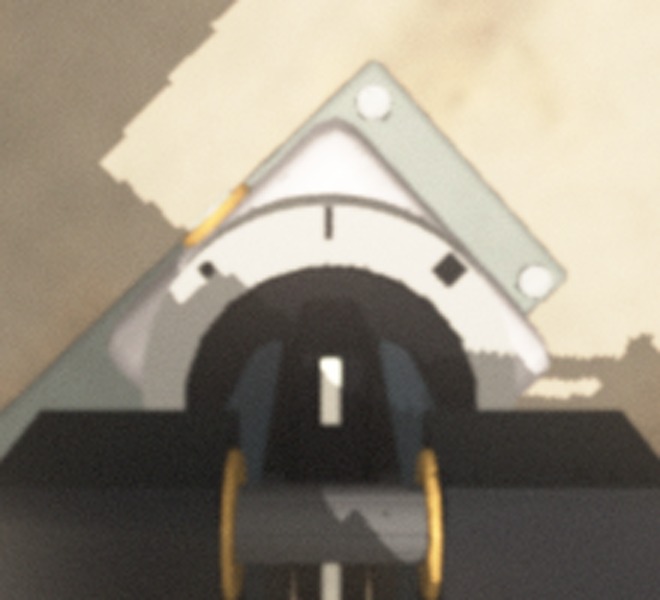

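The bar mark (x≈331) points straight along the vent line (x≈329), midway between the dot and the square. The measured torque of 0.057 N·m matches the spring at vent. Handing in.

```bash
python3 -c "
from workcell import r
print(r.job_done())"
```

```text
the job is handed in; nothing more can be done
None
```

The valve grip is level with the pointer to within about 0.5 mm, and the cap is seated, turned to the vent line and still held there by the gripper; I handed the job in at about 18.6 s, and no verdict was returned.

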